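# Rinse the shot glasses in the hand-cranked rinser

### The arm

A 7-joint arm with a two-finger parallel gripper is mounted at the origin on a cart in front of the work surface, level with it; the furniture and walls round the work are solid. World frame = base frame: x ahead of the robot, y to its left, z up, the work surface at z = 0. Lengths are in mm, angles in rad, forces in N, time in s.
With the tool pointing down it reaches from about 400 to 750 mm from the base axis. Payload 19.5 kg.
Tool frame: the origin (TCP) lies between the finger pads; the fingertips stand 19 mm ahead of it and the grasp point (between the pads) is the TCP; x points along the fingers, y is the direction in which the jaws open and shut, and the axes are right-handed (so a half turn about x gives the same grasp; the last joint's range is limited). The gripper opens to 85 mm and grips with 20 to 120 N. Pads are 22 mm wide; open, the fingers measure 114 mm over their backs; the gripper's body (76 mm by 85 mm) begins 54 mm behind the grasp point. The pads swing forward as they close: fully open they stand 13 mm farther back than shut.
Start: joints at [-0.042, 0.707, -0.028, 1.485, 0.022, 0.951, -0.075], TCP at [574.974, 0.003, 229.168] pointing down, gripper open.
Joint ranges: [-2.71, 2.71], [-0.32, 2.16], [-1.57, 1.52], [0, 2.45], [-1.46, 4.6], [0, 2.02], [-2.83, 2.83]. Speed limits (rad/s): [1.89, 1.89, 2.57, 2.57, 3.01, 3.01, 3.01].

### API

Orientations are given as a rotation vector (axis times angle).
In Python, from workcell import goto, movel, goto_joints, set_gripper, dwell, ik, get_image, camera_params, IKError, job_done, get_clock, get_qpos, get_dq, get_tau, get_tcp_pos, get_eef_rot, get_force, get_wrist_torque, get_grip_width gives the robot as it stands. Calls block until the motion is done:
- goto(position, orientation): joint-space move of the TCP to a pose.
- movel(position, frame=None, feed=150, max_force=None): straight line of the TCP; frame=None keeps the orientation; feed is the mean speed in mm/s. With max_force (N) it stops when the force on the tool has changed by that much, and returns True; else False.
- goto_joints(angles): joint-space move.
- set_gripper(opening, effort=None): finger opening in mm; effort is the grip in N (None keeps the last); returns when the fingers have stopped.
- dwell(seconds).
- ik(position, orientation): joint angles nearest the present ones, or None.
- get_image(name): name is "scene" or "side" or "wrist"; returns (picture, depth): 384x512x3 uint8, blue, green, red; 384x512 float32, mm along the optical axis (not along the pixel's ray), 0 where there is no reading.
- camera_params(name): a dict with "fx", "fy", "cx", "cy" (pixels), "dist_coeffs" ([k1, k2, p1, p2, k3] as OpenCV has them; the pictures are not rectified), "R" (3x3) and "t" (3): a world point X has camera coordinates R X + t. Camera axes: x right, y down, z forward; pixel columns grow to the right and rows downward; lengths in mm; the calibration is good to about 2 mm. A picture is of the moment at which its call begins: read the wrist's pose just before it. camera_params takes no time and is no camera call; for the wrist camera it gives the pose at the moment of the call.
A pose or a line that the arm cannot do raises IKError and nothing moves.
- job_done(): hands the job in, once; it reports no verdict.
Readings, each from a call of its own:
- get_clock(): time.
- get_qpos(): joint angles.
- get_dq(): joint speeds.
- get_tau(): joint torques, N m.
- get_tcp_pos(): TCP position.
- get_eef_rot(): TCP orientation.
- get_force(): force on the tool from outside, world axes, zero at the start.
- get_wrist_torque(): the same for the moment, N m.
- get_grip_width(): finger opening in mm.
Only numpy, scipy, OpenCV 4.12 (cv2) and the standard library are available. Lean on these libraries where they do the work, as an engineer would, in place of code of your own. Each camera call takes 0.05 s, during which the arm holds its last target.

### The job

Rinse the soapy shot glasses: put every one that stands on the front edge of the sink top, and the one hidden behind the blue carton, mouth down in the rinser's wire rack, one to a bay; set the carton aside to get at the hidden glass and stand it back where it was. When all are in, and with the crank not turned until then, twist the blue self-closing valve clockwise right to its stop and let it spring back, then crank the rack two full turns clockwise.

Things in the scene. Friction and masses are not known exactly. Their poses are not given: they have to be found in the camera images.
- glass_a: clear shot glass standing mouth down, a slightly tapered solid of revolution 68 mm high, 60 mm wide at the mouth (its foot as it stands), 52 mm at 45 mm up, 48 mm near the top, 105 g; origin at the centre of its underside, z up. One to three of glass_a, glass_b and glass_c are present (the others are absent), spread along the front edge of the sink top, right and left of the rinser.
- glass_b: clear shot glass standing mouth down, a slightly tapered solid of revolution 68 mm high, 60 mm wide at the mouth (its foot as it stands), 52 mm at 45 mm up, 48 mm near the top, 105 g; origin at the centre of its underside, z up. One to three of glass_a, glass_b and glass_c are present (the others are absent), spread along the front edge of the sink top, right and left of the rinser.
- glass_c: clear shot glass standing mouth down, a slightly tapered solid of revolution 68 mm high, 60 mm wide at the mouth (its foot as it stands), 52 mm at 45 mm up, 48 mm near the top, 105 g; origin at the centre of its underside, z up. One to three of glass_a, glass_b and glass_c are present (the others are absent), spread along the front edge of the sink top, right and left of the rinser.
- glass_d: clear shot glass standing mouth down, a slightly tapered solid of revolution 68 mm high, 60 mm wide at the mouth (its foot as it stands), 52 mm at 45 mm up, 48 mm near the top, 105 g; origin at the centre of its underside, z up. Always present: it stands close behind the carton (on the far side from the robot), a few mm from it, so the carton is in the way of most grippers.
- carton: blue coffee carton standing upright: 62 mm along its x, 110 mm along its y, straight walls up to 144 mm, folded fin to 166 mm; origin at the centre of its underside. Its long side points roughly away from the robot, so grip it across its 62 mm, 110 to 125 mm up. Put it back within 3.5 cm of where it stood; the sink top right in front of it, nearer the robot, is free to set it aside.
- rinser: fixed hand-cranked glass rinser: round steel tub 242 mm wide, rim 49 mm high; grey gearbox pillar on its +y side, 155 mm off; brass valve in front of that; upright copper spray bar 114 mm high at (0.085, 0.101) in this frame. Origin on the sink top under the tub centre; at yaw 0 x points away from the robot and y to its left.
- rack_floor (a point): centre of the turning white wire rack, at floor height, 34 mm above the sink top. The rack is 210 mm wide inside its rim wire, which is 16 mm above the floor; a hub 42 mm wide rises 22 mm; four radial wire hoops, 23 mm above the floor, part it into four bays.
- bay0 (a point): middle of one of the rack's four bays, on its floor, 66 mm from the rack centre; turns with the rack. A glass 60 mm wide has about 10 mm of room all round; fingertips 26 mm or more above the floor clear hoops and rim, and fingers closing radially have most room.
- bay1 (a point): middle of one of the rack's four bays, on its floor, 66 mm from the rack centre; turns with the rack. A glass 60 mm wide has about 10 mm of room all round; fingertips 26 mm or more above the floor clear hoops and rim, and fingers closing radially have most room.
- bay2 (a point): middle of one of the rack's four bays, on its floor, 66 mm from the rack centre; turns with the rack. A glass 60 mm wide has about 10 mm of room all round; fingertips 26 mm or more above the floor clear hoops and rim, and fingers closing radially have most room.
- bay3 (a point): middle of one of the rack's four bays, on its floor, 66 mm from the rack centre; turns with the rack. A glass 60 mm wide has about 10 mm of room all round; fingertips 26 mm or more above the floor clear hoops and rim, and fingers closing radially have most room.
- crank (a joint): angle of the crank in rad: about 0 (-0.2 to 0.2) at the start, with the handle parked away from the tub, 0.9 rad clockwise of the rinser's +y; grows as the crank turns clockwise seen from above; two full turns add 12.57. It turns without end and stays where it is left (about 0.05 N m of friction). The rack turns with it one to one, same sense.
- crank_grip (a point): grip point on the axis of the crank's upright black knob, 153 mm above the sink top; the knob is 27 mm wide, stands from 123 to 178 mm above the sink top and spins freely on its pin; it goes round a circle of 60 mm radius about the gearbox pillar. The crank arm lies under it at 111 to 119 mm.
- crank_axis (a point): point on the upright axis of the crank, at the height of the knob's grip point.
- valve (a joint): angle of the spring-return valve knob in rad: 0 at rest, grows clockwise seen from above, hard stop at 1.2; the spring returns it to 0 when let go (0.03 N m at rest, 0.13 N m at the stop).
- valve_grip (a point): centre of the valve's blue bar handle, 73 mm above the sink top; the bar is 46 mm long along this point's x, 14 mm thick along its y and stands from 51 to 85 mm above the sink top; its upright axis is the turning axis. Pinch it across its thickness.
Things that resemble listed ones, but are neither listed nor needed, are in the scene too. What is shaped like the glass_d but orange is not meant.

How it is judged (in metres and radians):
On the way, in this order (a step that is already met when the one before it is completed fails the run):
1. the carton is set aside upright, 5 cm or more from its place, with the glass behind it still standing there (distance of carton from where it was at the start of the episode above 0.05 m and angle between carton's own z axis and vertical below 0.15 rad and distance of glass_d from where it was at the start of the episode below 0.07 m), for 0.2 s.
2. every glass present stands mouth down in the rack and is let go (horizontal distance between each of glass_a, glass_b, glass_c, glass_d and rack_floor below 0.09 m and z of glass_a in the frame of rack_floor between -0.006 and 0.008 m and angle between each of glass_a, glass_b, glass_c, glass_d's own z axis and vertical below 0.15 rad and z of glass_b in the frame of rack_floor between -0.006 and 0.008 m and z of glass_c in the frame of rack_floor between -0.006 and 0.008 m and z of glass_d in the frame of rack_floor between -0.006 and 0.008 m and contact force between each of glass_a, glass_b, glass_c, glass_d and the fingers below 0.1 N), for 0.2 s.
3. with the crank still parked and the glasses in, the valve is twisted to its stop (horizontal distance between each of glass_a, glass_b, glass_c, glass_d and rack_floor below 0.09 m and z of glass_a in the frame of rack_floor between -0.006 and 0.008 m and angle between each of glass_a, glass_b, glass_c, glass_d's own z axis and vertical below 0.15 rad and z of glass_b in the frame of rack_floor between -0.006 and 0.008 m and z of glass_c in the frame of rack_floor between -0.006 and 0.008 m and z of glass_d in the frame of rack_floor between -0.006 and 0.008 m and value of joint valve above 1.1 rad and value of joint crank below 0.8 rad), for 0.1 s.
4. the valve has sprung back (value of joint valve below 0.1 rad), for 0.2 s.
5. the rack has been cranked two full turns clockwise with the glasses in it (horizontal distance between each of glass_a, glass_b, glass_c, glass_d and rack_floor below 0.09 m and z of glass_a in the frame of rack_floor between -0.006 and 0.008 m and angle between each of glass_a, glass_b, glass_c, glass_d's own z axis and vertical below 0.15 rad and z of glass_b in the frame of rack_floor between -0.006 and 0.008 m and z of glass_c in the frame of rack_floor between -0.006 and 0.008 m and z of glass_d in the frame of rack_floor between -0.006 and 0.008 m and value of joint crank above 12.2 rad), for 0.2 s.
At the end, for the whole second after the job is handed in: Every glass present stands mouth down on the rack floor (within 8 mm of its height, 9 cm of the rack centre); the carton stands within 3.5 cm of its start; valve sprung back (under 0.1 rad); crank over 12.1 rad; all released and at rest (horizontal distance between each of glass_a, glass_b, glass_c, glass_d and rack_floor below 0.09 m and z of glass_a in the frame of rack_floor between -0.006 and 0.008 m and angle between each of glass_a, glass_b, glass_c, glass_d, carton's own z axis and vertical below 0.15 rad and z of glass_b in the frame of rack_floor between -0.006 and 0.008 m and z of glass_c in the frame of rack_floor between -0.006 and 0.008 m and z of glass_d in the frame of rack_floor between -0.006 and 0.008 m and distance of carton from where it was at the start of the episode below 0.035 m and value of joint valve below 0.1 rad and value of joint crank above 12.1 rad and not (velocity of joint crank above 0.1 rad/s) and linear speed of each of glass_a, glass_b, glass_c, glass_d below 0.02 m/s); the robot touches nothing.
Of glass_a, glass_b, glass_c only 1 to 3 are there at a start; the rules pass over those that are not, and their reading is None.
At some moment in a run one of glass_a, glass_b, glass_c, glass_d may be knocked a few centimetres aside while the robot is not near it.
It also fails if it takes over 210 s, if anything falls off the work surface, if the arm or the gripper's body presses on something with over 40 N, if the wrist force passes 120 N, or if a joint passes its speed limit or range.

## Working session

There is one attempt and no reset: what is moved stays moved. The work goes in short steps, each a Python script; the robot and the scene stay as the last script left them, time stands still between calls to the robot, and variables do not carry over. Pictures are saved under pics/ and viewed, and the job is handed in when it is done.

```bash
ls; mkdir -p pics
python3 - <<'E'
from workcell import *
import cv2,numpy as np
print(get_clock(),get_tcp_pos(),get_eef_rot(),get_grip_width())
for n in ["scene","side","wrist"]:
    p=camera_params(n); im,d=get_image(n); cv2.imwrite(f"pics/{n}0.png",im); np.save(f"pics/{n}0.npy",d)
    R=np.array(p["R"]);print(n,p, -R.T@np.array(p["t"]))
E
```

```text
pics
0.0 [5.74735641e+02 1.57270077e-02 2.28738722e+02] [ 1.20864633  1.21002149 -1.20998308] 85.85366826299946
scene {'fx': 374.77569742269407, 'fy': 374.77569742269407, 'cx': 265.26149641874395, 'cy': 190.28433318365543, 'dist_coeffs': array([-0.10591206,  0.        ,  0.        ,  0.        ,  0.        ]), 'R': array([[-0.89555724, -0.44490628, -0.00596873],
       [-0.2973607 ,  0.60843208, -0.73579007],
       [ 0.33098919, -0.65716726, -0.6771834 ]]), 't': array([ 506.62126172,  228.52755359, 1026.19187577])} [182.00503637 760.73518994 866.09228665]
side {'fx': 362.9565660813198, 'fy': 362.9565660813198, 'cx': 260.2764822716787, 'cy': 191.1634969910736, 'dist_coeffs': array([-0.03136988,  0.        ,  0.        ,  0.        ,  0.        ]), 'R': array([[-0.83737706, -0.54661882, -0.00274349],
       [-0.24410192,  0.37842625, -0.89286496],
       [ 0.489095  , -0.74699494, -0.45031616]]), 't': array([ 504.37469604,  218.75737121, 1044.49327056])} [-35.10554096 973.14835811 667.05673508]
wrist {'fx': 323.7588205052404, 'fy': 323.7588205052404, 'cx': 255.12784113249208, 'cy': 191.87572294327651, 'dist_coeffs': array([-0.03327757,  0.        ,  0.        ,  0.        ,  0.        ]), 'R': array([[ 9.99997913e-01, -8.44088967e-04, -1.86043492e-03],
       [-2.21896538e-04, -9.50143197e-01,  3.11813818e-01],
       [-2.03087818e-03, -3.11812754e-01, -9.50141401e-01]]), 't': array([-574.60271556,  -40.11460761,  380.40952592])} [575.36518056  80.01690464 372.8821179 ]
```

View pics/scene0.png

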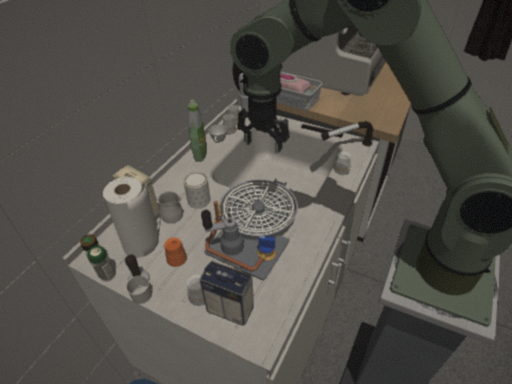

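View pics/side0.png

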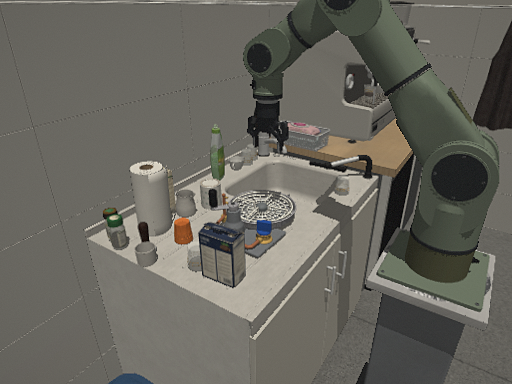

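View pics/wrist0.png

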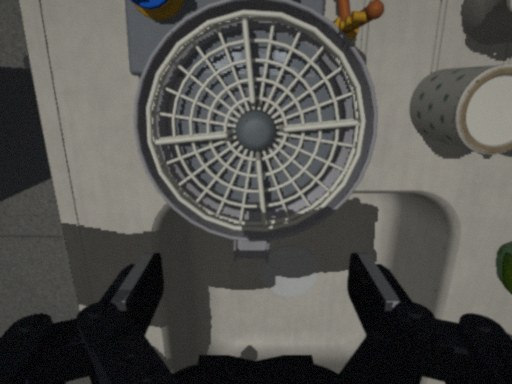

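```bash
cat > h.py <<'E'
from workcell import *
import cv2,numpy as np
from scipy.spatial.transform import Rotation as Ro
def ray(p,u,v):
    K=np.array([[p["fx"],0,p["cx"]],[0,p["fy"],p["cy"]],[0,0,1.]])
    q=cv2.undistortPoints(np.array([[[u,v]]],float),K,np.array(p["dist_coeffs"]))[0,0]
    R=np.array(p["R"]);o=-R.T@np.array(p["t"]);return o,R.T@np.array([q[0],q[1],1.])
def onz(p,u,v,z):
    o,d=ray(p,u,v);return o+d*(z-o[2])/d[2]
def dep(p,u,v,D): # depth point
    o,d=ray(p,u,v);return o+d*D[int(round(v)),int(round(u))]
def cloud(p,D):
    K=np.array([[p["fx"],0,p["cx"]],[0,p["fy"],p["cy"]],[0,0,1.]])
    v,u=np.mgrid[0:D.shape[0],0:D.shape[1]]
    q=cv2.undistortPoints(np.stack([u.ravel(),v.ravel()],1)[:,None].astype(float),K,np.array(p["dist_coeffs"]))[:,0]
    R=np.array(p["R"]);o=-R.T@np.array(p["t"])
    X=o+(np.c_[q,np.ones(len(q))]*D.ravel()[:,None])@R
    X=X.reshape(D.shape+(3,)); X[D<=0]=np.nan; return X
def down(yaw):
    # tool x down; tool y (jaw direction) at world angle yaw
    c,s=np.cos(yaw),np.sin(yaw)
    x=np.array([0,0,-1.]);y=np.array([c,s,0]);z=np.cross(x,y)
    return Ro.from_matrix(np.c_[x,y,z]).as_rotvec()
def shot(n,name,scale=1.0,gain=1.6,crop=None):
    p=camera_params(n); im,d=get_image(n)
    np.save(f"pics/{name}.npy",d); cv2.imwrite(f"pics/{name}_raw.png",im)
    save(im,name,scale,gain,crop); return p,im,d
def save(im,name,scale=1.0,gain=1.6,crop=None):
    if crop: u0,v0,u1,v1=crop; im=im[v0:v1,u0:u1]
    im=cv2.convertScaleAbs(im,alpha=gain,beta=10)
    if scale!=1: im=cv2.resize(im,None,fx=scale,fy=scale,interpolation=cv2.INTER_CUBIC)
    cv2.imwrite(f"pics/{name}.png",im)
def yawof(R=None):
    m=Ro.from_rotvec(get_eef_rot()).as_matrix(); return np.arctan2(m[1,1],m[0,1])
E
python3 - <<'E'
from h import *
for n in ["scene","side"]:
    im=cv2.imread(f"pics/{n}0.png"); save(im,n+"1",2.5,1.8,(70,80,390,320))
    p=camera_params(n);D=np.load(f"pics/{n}0.npy")
print(yawof())
p=camera_params("scene")
for z,(u,v) in [(50,(260,205)),(0,(343,168)),(0,(197,300)),(0,(139,297)),(166,(228,275)),(40,(190,290)),(60,(170,207)),(20,(220,130))]:
    print((u,v),onz(p,u,v,z))
E
```

```text
-1.4093857390927264e-05
(260, 205) [565.64714355  35.92844729  50.        ]
(343, 168) [ 4.03240281e+02 -3.12598414e+02  1.13686838e-13]
(197, 300) [577.18143773 378.56333252   0.        ]
(139, 297) [720.41277637 442.32688049   0.        ]
(228, 275) [474.7787198  367.38756552 166.        ]
(190, 290) [591.15693941 380.00274016  40.        ]
(170, 207) [804.06133638 173.90959995  60.        ]
(220, 130) [ 921.9753895  -303.72151012   20.        ]
```

View pics/scene1.png

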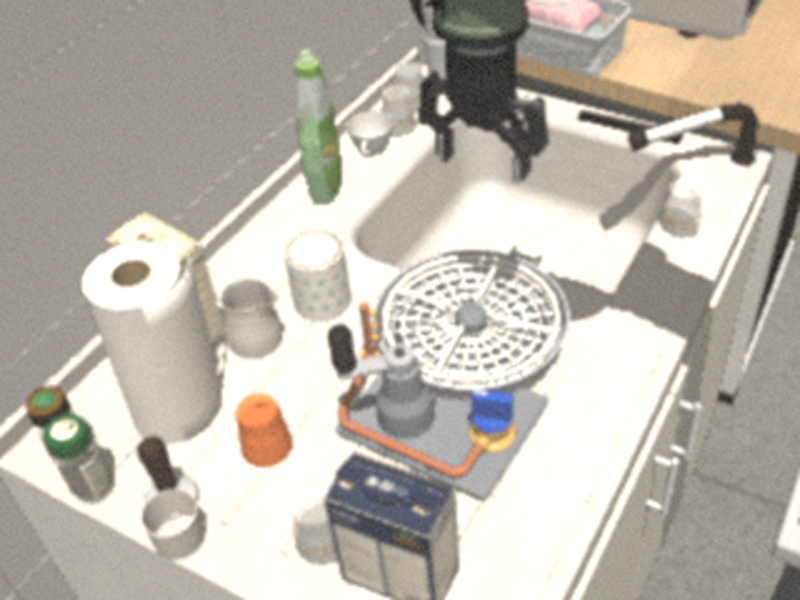

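View pics/side1.png

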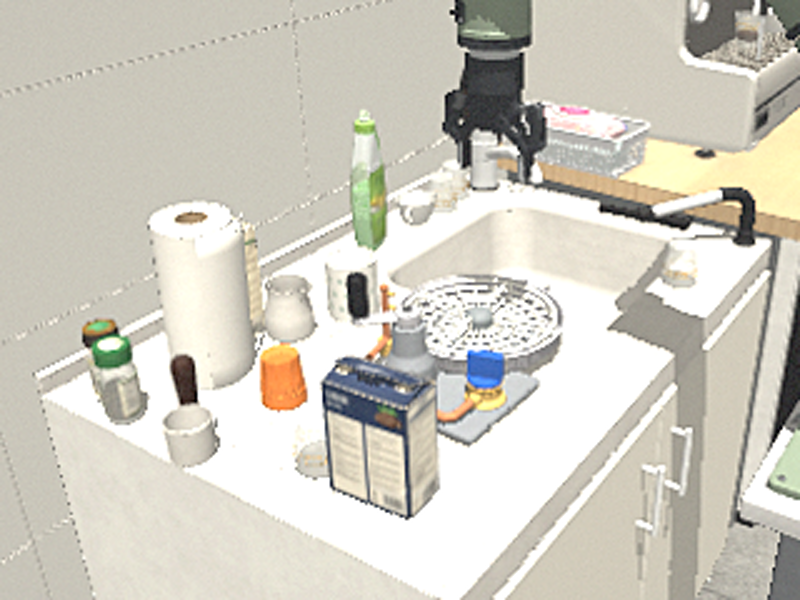

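Run:
```python
from h import *
goto([500,180,340],down(0)); p,im,D=shot("wrist","w1",1.5)
np.save("pics/w1X.npy",cloud(p,D))
print(get_clock(),get_qpos())
```

```text
1.1 [-0.40589236  0.53015766  0.0053086   1.4376743  -0.00210915  1.17506958
 -0.40252088]
```

View pics/w1.png

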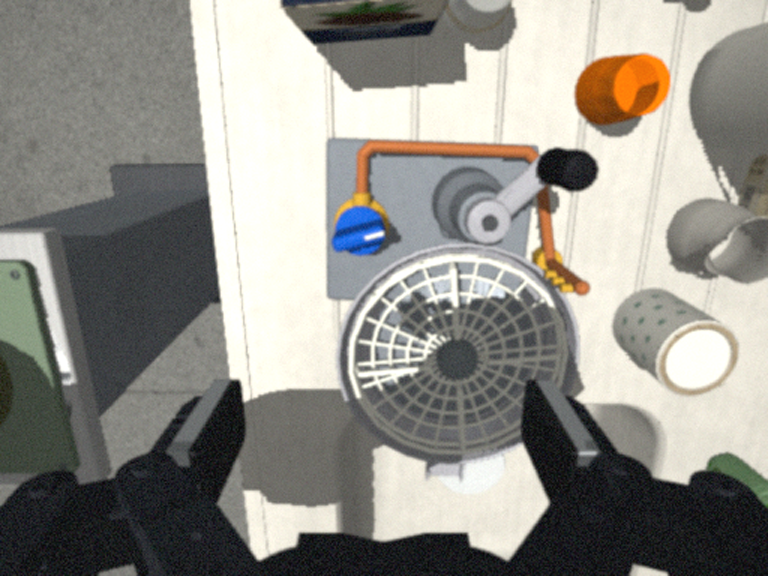

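Run:
```python
from h import *
goto([480,270,380],down(0)); p,im,D=shot("wrist","w2",1.5); np.save("pics/w2X.npy",cloud(p,D))
goto([440,-230,300],down(0)); p,im,D=shot("wrist","w3",1.5); np.save("pics/w3X.npy",cloud(p,D))
print(get_clock(),get_qpos())
```

```text
3.525 [ 0.336677    0.50948518  0.13601849  1.64270728 -0.07930973  0.99466206
  0.5001715 ]
```

View pics/w2.png

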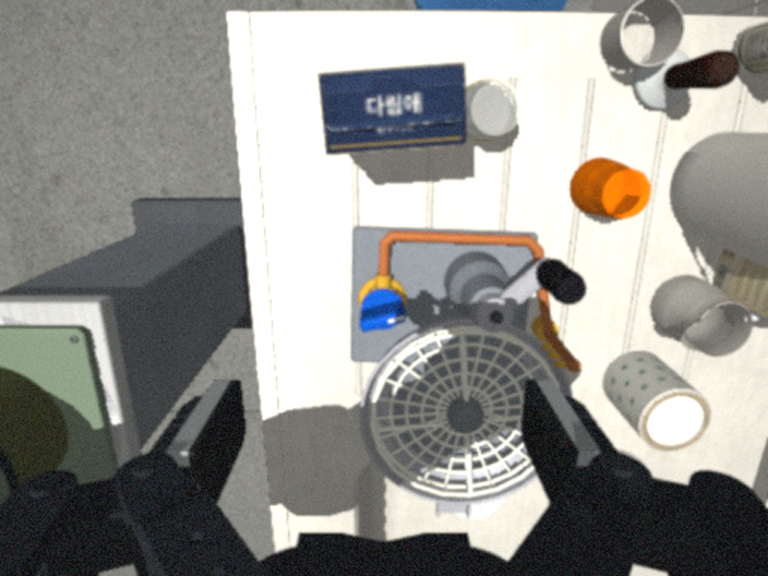

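View pics/w3.png

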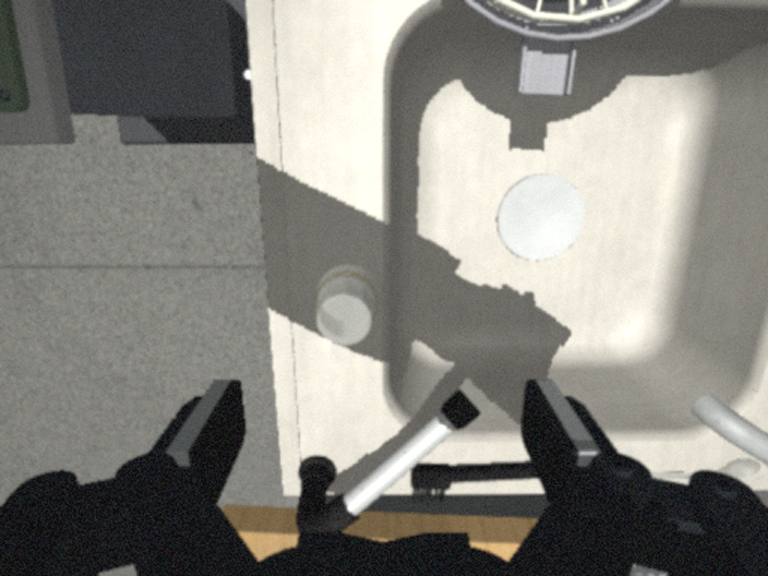

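Run:
```python
from h import *
X1,X2,X3=[np.load(f"pics/w{i}X.npy") for i in (1,2,3)]
def at(X,u,v,s=1.5): return X[int(v/s),int(u/s)].round(1)
print("table",at(X3,320,180),at(X2,300,300),"plate",at(X1,340,270))
print("glassa top",at(X3,345,320),at(X3,345,305)); print("d top",at(X2,493,107),at(X2,493,95))
print("carton",[at(X2,*q) for q in [(325,80),(395,100),(460,70),(460,140),(330,148)]])
print("hub",at(X1,457,359),at(X2,464,415)); print("crankaxis",at(X1,489,220),"knob",at(X1,578,168),at(X2,567,280),"valve",at(X1,362,232),at(X2,382,312))
im=cv2.imread("pics/w1_raw.png");
# scene-cloud
for n in (1,2,3):
    im=cv2.imread(f"pics/w{n}_raw.png");X=[X1,X2,X3][n-1]
    hsv=cv2.cvtColor(im,cv2.COLOR_BGR2HSV)
    m=(hsv[...,0]>105)&(hsv[...,0]<125)&(hsv[...,1]>150)
    zz=X[...,2]
    for nm,lo,hi,mm in [("valve",76,95,m),("cartontop",140,175,m)]:
        k=mm&(zz>lo)&(zz<hi)
        if k.sum()>20:
            P=X[k]; print(n,nm,k.sum(),np.median(P,0).round(1),P.min(0).round(1),P.max(0).round(1)); 
            r=cv2.minAreaRect(P[:,:2].astype(np.float32)); print(r)
    for nm,lo,hi,xy,rr in [("ga",60,75,(420,-290),70),("gd",60,75,(600,370),60),("knob",170,185,(630,230),80)]:
        k=(zz>lo)&(zz<hi)&(np.hypot(X[...,0]-xy[0],X[...,1]-xy[1])<rr)
        if k.sum()>10:
            P=X[k]; c,r=cv2.minEnclosingCircle(P[:,:2].astype(np.float32)); print(n,nm,k.sum(),np.median(P,0).round(1),c,r)
    k=(zz>44)&(zz<54)&(np.hypot(X[...,0]-575,X[...,1]-20)<150)
    if n<3:
        P=X[k];c,r=cv2.minEnclosingCircle(P[:,:2].astype(np.float32)); print(n,"rim",c,r)
```

```text
table [ 383.7 -193.    -0.4] [385.1 162.6  -0.8] plate [456.4 124.   16.8]
glassa top [ 409.1 -301.1   66.3] [ 409.4 -287.7   66.4]
d top [576.7 368.5  69.3] [576.2 378.5  68.4]
carton [array([438.1, 383.8, 146.5]), array([488.7, 369.6, 160.6]), array([535. , 390.6, 147.2]), array([536.9, 342.1, 148.5]), array([441.4, 336.8, 150.9])]
hub [571.8  44.4  53.9] [570.2  46.7  53.6]
crankaxis [579.2 194.8 126.4] knob [621.1 235.7 176.9] [619.  242.2 175.7] valve [482.6 177.1  83.2] [478.4 177.4  76. ]
1 valve 321 [476.3 171.1  83.5] [458. 161.  76.] [500.2 182.6  86.4]
((479.4750671386719, 170.89724731445312), (45.302852630615234, 14.31097412109375), 14.920147895812988)
1 cartontop 28 [611.5 235.9 160.4] [441.3 224.1 141.4] [615.2 334.9 173.9]
((532.4491577148438, 285.99456787109375), (16.024892807006836, 205.6920166015625), 57.57326126098633)
1 gd 281 [579.5 348.6  68.4] (579.4892578125, 352.5263671875) 18.6402587890625
1 knob 582 [621.1 233.8 176.2] (622.5128784179688, 233.48739624023438) 12.818208694458008
1 rim (580.0050659179688, 42.65567398071289) 129.0387725830078
2 valve 237 [475.5 172.9  83. ] [457.7 160.8  76. ] [500.4 182.9  85.5]
((479.3793640136719, 171.821533203125), (45.16952133178711, 13.261577606201172), 15.307955741882324)
2 cartontop 352 [492.9 365.8 157.8] [438.1 230.4 140.2] [620.5 389.7 174.3]
((537.9522705078125, 327.8434753417969), (84.96142578125, 228.39141845703125), 57.31155014038086)
2 gd 1093 [579.2 367.4  68.5] (579.85009765625, 367.18731689453125) 24.566242218017578
2 knob 383 [621.2 235.4 176.1] (622.90673828125, 234.32867431640625) 12.826489448547363
2 rim (579.62353515625, 42.429473876953125) 128.83319091796875
3 ga 1073 [ 408.5 -298.5   66.9] (408.16949462890625, -300.0329284667969) 24.079097747802734
```

Run:
```python
from h import *
from scipy.optimize import least_squares
X1,X2,X3=[np.load(f"pics/w{i}X.npy") for i in (1,2,3)]
p=camera_params("wrist")
for i,X in ((1,X1),(2,X2)):
    zz=X[...,2]
    k=(zz>45)&(zz<55)&(np.abs(np.hypot(X[...,0]-574,X[...,1]-43)-113)<20)
    P=X[k][:,:2]
    f=least_squares(lambda a:np.hypot(P[:,0]-a[0],P[:,1]-a[1])-a[2],[572,43,115],loss="soft_l1").x
    print("rim",k.sum(),f.round(1))
    k=(zz>51)&(zz<58)&(np.hypot(X[...,0]-572,X[...,1]-44)<26)
    c,r=cv2.minEnclosingCircle(X[k][:,:2].astype(np.float32));print("hub",k.sum(),np.median(X[k],0).round(1),c,r)
    k=(zz>54)&(zz<62)&(np.hypot(X[...,0]-572,X[...,1]-44)<104)&(np.hypot(X[...,0]-572,X[...,1]-44)>30)
    a=np.degrees(np.arctan2(X[k][:,1]-43,X[k][:,0]-572)); print("hoop",k.sum(),np.round(np.sort(a%90)[::max(1,k.sum()//10)]))
    k=(zz>119)&(zz<135)&(np.hypot(X[...,0]-575,X[...,1]-195)<35); P=X[k]
    c,r=cv2.minEnclosingCircle(P[:,:2].astype(np.float32));print("axis",k.sum(),c,r,P[:,2].max())
    k=(zz>138)&(zz<170)&(X[...,1]>280)&(X[...,0]<560); P=X[k]
    if k.sum()>50: r=cv2.minAreaRect(P[:,:2].astype(np.float32)); print("carton",k.sum(),r)
    # table front edge
    for v in (150,200): 
        row=X[v]; t=row[np.abs(row[:,2])<6]; print("edge",t[:,0].min(),t[0])
im=cv2.imread("pics/w1_raw.png");save(im,"w1hub",4,1.6,(220,160,390,310))
```

```text
rim 2796 [574.6  38.2 109.9]
hub 322 [574.   39.4  53.5] (573.7960815429688, 45.87556457519531) 24.100017547607422
hoop 558 [ 0.  2.  3.  3.  5.  6.  7.  9. 11. 16. 90.]
axis 675 (585.0579833984375, 199.5596923828125) 25.03447914123535 129.1240842963469
carton 402 ((482.1142272949219, 333.89794921875), (90.3339614868164, 4.257997035980225), 0.9384151697158813)
edge 329.26832697816906 [329.26832698 166.99101069   1.31391113]
edge 131.97421046988632 [131.97421047  88.1704543    4.69605856]
rim 1825 [574.   37.4 109.2]
hub 235 [573.1  38.7  53.3] (569.830810546875, 44.755592346191406) 24.12800407409668
hoop 350 [ 0.  2.  4.  5.  5.  7.  8.  9. 11. 16.]
axis 451 (585.2854614257812, 197.91246032714844) 23.59844207763672 128.49132382449966
carton 5414 ((488.10504150390625, 363.7207946777344), (107.24700927734375, 59.397464752197266), 3.889660120010376)
edge 329.6528296379885 [329.65282964 250.22164852   1.83133207]
edge 28.940592687727815 [ 28.94059269 160.87733088  -5.51435484]
```

View pics/w1hub.png

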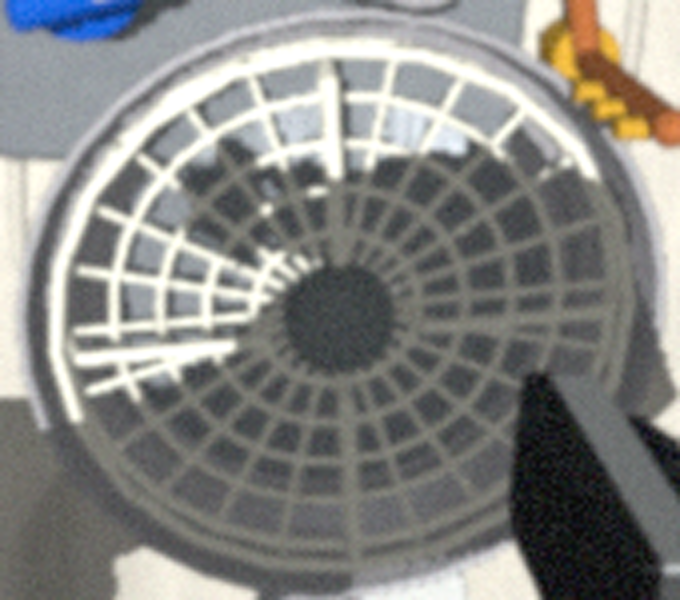

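Run:
```python
from h import *
set_gripper(85)
y=np.radians(93.9)
for a in (0,np.pi):
    q=ik([488,364,118],down(y+a)); print(a,None if q is None else np.round(q,2))
for nm,xy,yw in [("a",(408.5,-299.5),0),("a",(408.5,-299.5),90),("a",(408.5,-299.5),50),("d",(580,367),90),("d",(580,367),0),("b230",(531.6,-12.6),50),("b320",(624.6,-4.4),140),("valve",(479.4,171.3),105),("valve2",(479.4,171.3),36),("knob",(622,234),90),("knob",(622,234),0)]:
    for a in (0,180):
        q=ik([*xy,80],down(np.radians(yw+a))); print(nm,yw+a,None if q is None else np.round(q,2))
```

```text
0 [-0.56  0.9  -0.28  1.47  0.3   0.8   0.69]
3.141592653589793 [-0.95  0.97  0.58  1.49 -0.63  0.87 -1.66]
a 0 [ 0.53  0.85  0.07  1.89 -0.13  0.41  0.69]
a 180 [ 0.14  1.05  0.9   1.9  -1.16  0.84 -1.44]
a 90 [ 0.68  0.85 -0.21  1.88  0.37  0.45  1.78]
a 270 [ 0.4   0.88  0.32  1.89 -0.58  0.46 -0.44]
a 50 [ 0.6   0.85 -0.06  1.89  0.11  0.41  1.33]
a 230 [ 0.31  0.91  0.5   1.89 -0.82  0.55 -0.9 ]
d 90 [-0.53  1.06 -0.21  1.16  0.23  0.94  0.8 ]
d 270 [-0.83  1.14  0.62  1.17 -0.66  1.03 -1.73]
d 0 [-0.67  1.07  0.16  1.16 -0.18  0.92 -0.49]
d 180 [-0.31  1.17 -0.86  1.15  0.86  1.18  1.99]
b230 50 [-0.01  0.87 -0.04  1.8   0.07  0.48  0.77]
b230 230 [-0.34  0.96  0.61  1.81 -0.87  0.66 -1.48]
b320 140 [ 0.17  1.   -0.48  1.43  0.55  0.84  1.96]
b320 320 [-0.17  0.99  0.27  1.44 -0.33  0.75 -0.47]
valve 105 [-0.32  0.85 -0.17  1.87  0.3   0.44  1.14]
valve 285 [-0.59  0.89  0.35  1.88 -0.61  0.48 -1.12]
valve2 36 [-0.41  0.85  0.01  1.88 -0.02  0.41  0.24]
valve2 216 [-0.75  0.97  0.69  1.89 -1.    0.68 -1.94]
knob 90 [-0.31  1.03 -0.23  1.26  0.26  0.88  0.97]
knob 270 [-0.63  1.1   0.57  1.27 -0.64  0.95 -1.51]
knob 0 [-0.46  1.03  0.12  1.27 -0.13  0.85 -0.31]
knob 180 [-0.76  1.25  1.04  1.28 -1.07  1.2  -2.81]
```

Run:
```python
from h import *
y=np.radians(93.9); f=down(y)
goto([440,-230,300],down(0)) if 0 else None
goto([488,364,260],f)
print("touch",movel([488,364,119],f,feed=120,max_force=15),get_tcp_pos())
set_gripper(50,40); print("w",get_grip_width(),get_force())
movel([488,364,135],f); 
d=-75; t=[488+d*np.cos(np.radians(3.9)),364+d*np.sin(np.radians(3.9))]
movel([*t,135],f)
print(get_grip_width(),movel([*t,119],f,feed=50,max_force=8),get_tcp_pos())
set_gripper(85); movel([*t,260],f)
print(get_clock())
goto([520,280,330],down(0)); p,im,D=shot("wrist","w4",1.5); np.save("pics/w4X.npy",cloud(p,D))
X=cloud(p,D);zz=X[...,2]
k=(zz>60)&(zz<75)&(np.hypot(X[...,0]-580,X[...,1]-367)<70)
P=X[k]; c,r=cv2.minEnclosingCircle(P[:,:2].astype(np.float32)); print(k.sum(),np.median(P,0),c,r)
```

```text
touch False [488.21617039 364.18930932 119.6217476 ]
w 61.80951998691239 [-0.46541825 -0.71061395  6.36931645]
61.285287034966125 True [413.42724887 358.97334568 119.16395155]
10.25
1273 [601.06000595 342.25522728  68.68545925] (601.1910400390625, 342.09375) 24.692501068115234
```

View pics/w4.png

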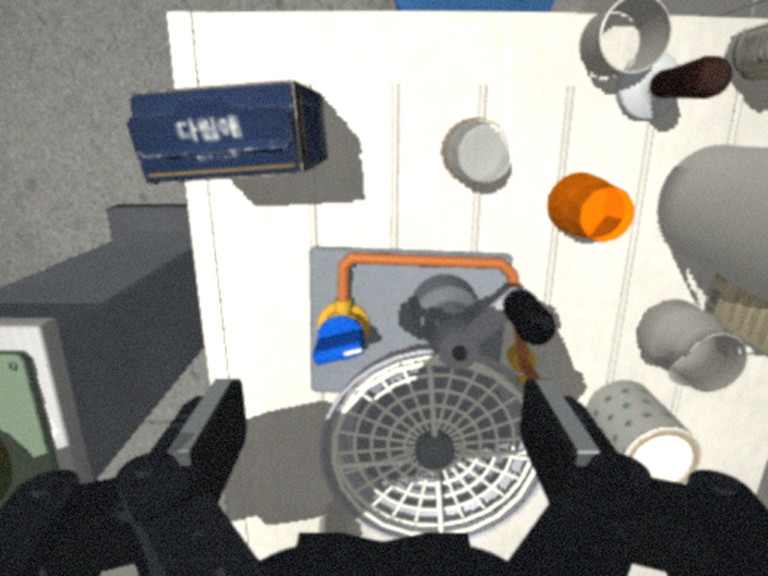

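```bash
cat >> h.py <<'E'
def place(xy,yw):
    f=down(np.radians(yw))
    goto([*xy,290],f); movel([*xy,130],f,feed=150)
    print("w before",get_grip_width())
    t=movel([*xy,80],f,feed=40,max_force=5); print("place touch",t,get_tcp_pos())
    set_gripper(80); movel([*xy,200],f,feed=100); print("clock",get_clock())
def pick(xy,yw,z=48):
    f=down(np.radians(yw)); set_gripper(85)
    goto([*xy,200],f); print("touch",movel([*xy,z],f,feed=120,max_force=12),get_tcp_pos())
    set_gripper(40,25); print("w",get_grip_width()); movel([*xy,290],f)
    print("w",get_grip_width())
E
python3 - <<'E'
from h import *
X=np.load("pics/w4X.npy");im=cv2.imread("pics/w4_raw.png");hsv=cv2.cvtColor(im,cv2.COLOR_BGR2HSV)
k=(hsv[...,0]<12)&(hsv[...,1]>200)&(X[...,2]>50)&(X[...,0]>620); print("orange",np.median(X[k],0))
goto([601,342,330],down(np.radians(65)))
pick((601.1,342.1),65)
place((624.6,-4.4),320)
goto([540,-60,330],down(0)); shot("wrist","w5",1.5)
E
```

```text
orange [747.17323794 397.75497437  80.89633561]
touch False [601.42072427 342.312263    48.78557153]
w 48.12259678296345
w 48.34498437125738
w before 48.0179045787712
place touch True [624.56519164  -4.26850657  80.45610135]
clock 22.2417
```

View pics/w5.png

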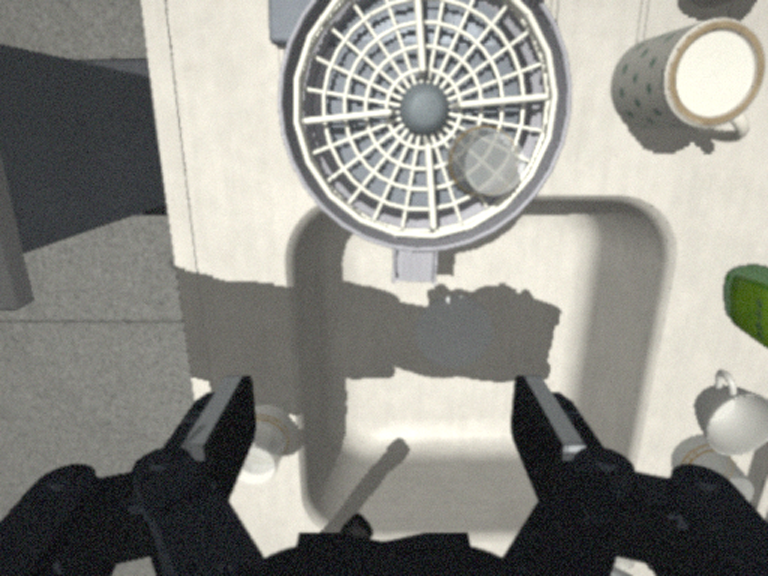

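Run:
```python
from h import *
X3=np.load("pics/w3X.npy")
for q in [(318,470),(330,515),(375,475),(440,430),(462,408),(430,475),(500,472)]: print(q,X3[int(q[1]/1.5),int(q[0]/1.5)].round(0))
goto([430,-240,300],down(0)); p,im,D=shot("wrist","w6")
X=cloud(p,D);zz=X[...,2]
k=(zz>60)&(zz<75)&(np.hypot(X[...,0]-410,X[...,1]+300)<70)
P=X[k]; c,r=cv2.minEnclosingCircle(P[:,:2].astype(np.float32)); print(k.sum(),np.median(P,0),c,r)
k=(zz>95)&(zz<110)&(np.hypot(X[...,0]-624,X[...,1]+4)<70); print("rack glass",k.sum(),np.median(X[k],0) if k.sum() else 0)
X5=cloud(p,np.load("pics/w5.npy"))
```

```text
(318, 470) [ 372. -493.   16.]
(330, 515) [ 394. -473.  101.]
(375, 475) [ 434. -442.   86.]
(440, 430) [ 491. -400.   78.]
(462, 408) [ 510. -382.   73.]
(430, 475) [ 490. -497.   18.]
(500, 472) [ 566. -496.   15.]
1098 [ 408.26478049 -298.65184411   66.88889474] (408.2215576171875, -299.7878723144531) 24.27466583251953
rack glass 0 0
```

Run:
```python
from h import *
pick((408.2,-299.5),50)
place((531.6,-12.6),50)
goto([560,-60,330],down(0)); p,im,D=shot("wrist","w7",1.5)
X=cloud(p,D);zz=X[...,2]
for c0 in [(624.6,-4.4),(531.6,-12.6)]:
    k=(zz>92)&(zz<112)&(np.hypot(X[...,0]-c0[0],X[...,1]-c0[1])<45)
    if k.sum()>5: P=X[k]; print(k.sum(),np.median(P,0),P[:,2].std(),cv2.minEnclosingCircle(P[:,:2].astype(np.float32)))
```

```text
touch False [ 408.40885001 -299.66988138   48.51378959]
w 47.96085686866858
w 48.05124332823197
w before 48.14884630544325
place touch True [531.42540169 -12.79859476  82.26114203]
clock 33.8167
1417 [623.04983217  -4.30211719 100.68207938] 1.3246060683106866 ((623.22265625, -4.784985542297363), 24.174776077270508)
1363 [531.08132745 -13.21916694 100.62817596] 1.1894631134754654 ((531.254638671875, -13.575164794921875), 23.941497802734375)
```

View pics/w7.png

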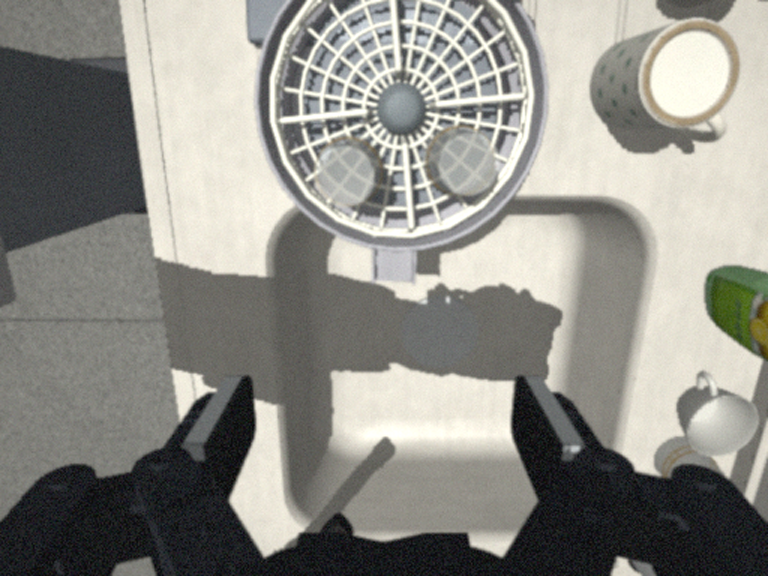

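Run:
```python
from h import *
f=down(np.radians(93.9)); d=-75; t=[488+d*np.cos(np.radians(3.9)),364+d*np.sin(np.radians(3.9))]
goto([480,120,330],f)
goto([*t,260],f)
print(movel([*t,119],f,feed=120,max_force=15)); set_gripper(50,40); print(get_grip_width())
movel([*t,135],f); movel([488,364,135],f)
print(movel([488,364,118.5],f,feed=50,max_force=8),get_tcp_pos())
set_gripper(85); movel([488,364,260],f)
goto([480,270,380],down(0)); p,im,D=shot("wrist","w8",1.5); X=cloud(p,D); zz=X[...,2]
k=(zz>138)&(zz<170)&(X[...,1]>280)&(X[...,0]<560); r=cv2.minAreaRect(X[k][:,:2].astype(np.float32)); print("carton",k.sum(),r)
hsv=cv2.cvtColor(im,cv2.COLOR_BGR2HSV)
m=(hsv[...,0]>105)&(hsv[...,0]<125)&(hsv[...,1]>150)&(zz>76)&(zz<95)
print("valve",cv2.minAreaRect(X[m][:,:2].astype(np.float32)))
k=(zz>170)&(zz<185)&(np.hypot(X[...,0]-622,X[...,1]-234)<40); print("knob",cv2.minEnclosingCircle(X[k][:,:2].astype(np.float32)))
print(get_clock())
```

```text
False
61.78188557777891
True [487.95008062 364.02702074 119.5281957 ]
carton 5400 ((487.22796630859375, 363.4349365234375), (106.93182373046875, 59.34062576293945), 3.833522319793701)
valve ((479.5653076171875, 171.89129638671875), (44.45148849487305, 13.249723434448242), 15.144499778747559)
knob ((621.9667358398438, 235.09925842285156), 12.898394584655762)
42.0917
```

View pics/w8.png

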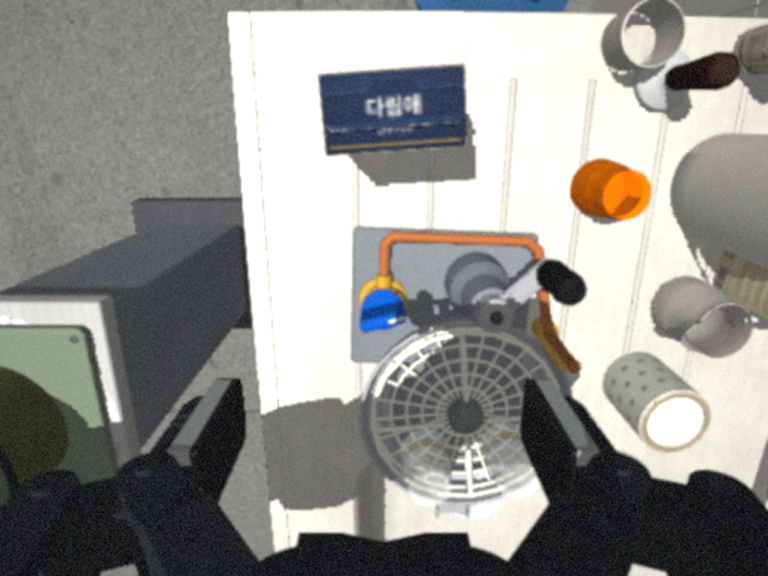

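Run:
```python
from h import *
c=(479.4,171.6); y0=105.1
set_gripper(40); goto([*c,180],down(np.radians(y0)))
print(movel([*c,75],down(np.radians(y0)),feed=80,max_force=10),get_tcp_pos())
set_gripper(5,60); print("w",get_grip_width(),get_force(),get_wrist_torque())
for a in (15,30,45,55,62,66,69,72,75):
    goto([*c,75],down(np.radians(y0-a))); print(a,np.round(get_wrist_torque(),3),np.round(get_force(),1),get_grip_width(),round(np.degrees(yawof()),1))
    if a>=69 and abs(get_wrist_torque()[2])>1.5: break
dwell(0.4)
shot("scene","s2",2.5,1.8,(200,200,360,320))
```

```text
False [479.55575355 171.63796657  75.34455326]
w 11.898152162781834 [ 0.82871964 -5.37828465  9.6663751 ] [-1.21854844 -0.10691141  0.08828383]
15 [-1.455 -0.234  0.103] [ 0.8 -7.5  9. ] 11.940268291407254 90.0
30 [-1.722 -0.175  0.088] [ 1.1 -8.2  8.9] 11.893316968462829 75.0
45 [-1.948 -0.135  0.076] [-0.1 -8.9 10.4] 11.671708450863584 60.0
55 [-2.034 -0.106  0.1  ] [ 0.6 -9.3 10.6] 11.750687361194613 50.0
62 [-2.079 -0.031  0.061] [ 1.1 -9.1 10.2] 12.345860833077085 43.0
66 [-2.068  0.083  0.079] [-0.3 -9.3 10.4] 11.854427070254966 39.0
69 [-2.12   0.06   0.089] [-1.  -9.9 10.1] 12.039546079653697 36.0
72 [-2.21   0.072  0.821] [-0.1 -9.3 11.5] 11.574268806214063 33.1
75 [-2.223  0.045  1.294] [ -0.2 -10.6  10.6] 11.701686537832378 30.1
```

View pics/s2.png

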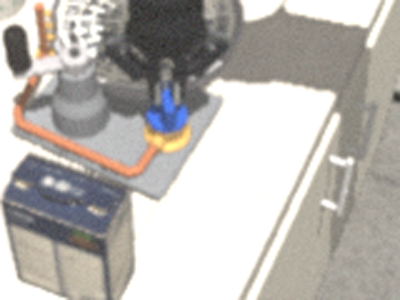

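Run:
```python
from h import *
c=(479.4,171.6)
set_gripper(85); dwell(0.3); movel([*c,220],down(np.radians(yawof()*180/np.pi)) if 0 else None,feed=100)
goto([480,270,380],down(0)); p,im,D=shot("wrist","w9",1.5); X=cloud(p,D); zz=X[...,2]
hsv=cv2.cvtColor(im,cv2.COLOR_BGR2HSV)
m=(hsv[...,0]>105)&(hsv[...,0]<125)&(hsv[...,1]>150)&(zz>76)&(zz<95)&(X[...,1]<220)
print("valve",cv2.minAreaRect(X[m][:,:2].astype(np.float32)))
k=(zz>170)&(zz<185)&(np.hypot(X[...,0]-622,X[...,1]-234)<40); print("knob",cv2.minEnclosingCircle(X[k][:,:2].astype(np.float32)))
goto([560,-20,360],down(0)); p,im,D=shot("wrist","w10",1.5); X=cloud(p,D); zz=X[...,2]
for c0 in [(624.6,-4.4),(531.6,-12.6)]:
    k=(zz>92)&(zz<112)&(np.hypot(X[...,0]-c0[0],X[...,1]-c0[1])<45)
    if k.sum()>5: P=X[k]; print(k.sum(),np.median(P,0),P[:,2].std(),cv2.minEnclosingCircle(P[:,:2].astype(np.float32)))
print(get_clock())
```

```text
valve ((479.4640197753906, 171.91525268554688), (44.73836135864258, 14.015304565429688), 16.79534339904785)
knob ((622.2479858398438, 234.70126342773438), 12.996916770935059)
1089 [623.10449725  -3.88743631 100.3964298 ] 1.4852438885431405 ((623.58251953125, -4.41213321685791), 24.036571502685547)
1119 [531.06247272 -12.58058903 100.39879706] 1.3454297437306761 ((530.7340087890625, -13.14319896697998), 24.159664154052734)
53.35
```

View pics/w10.png

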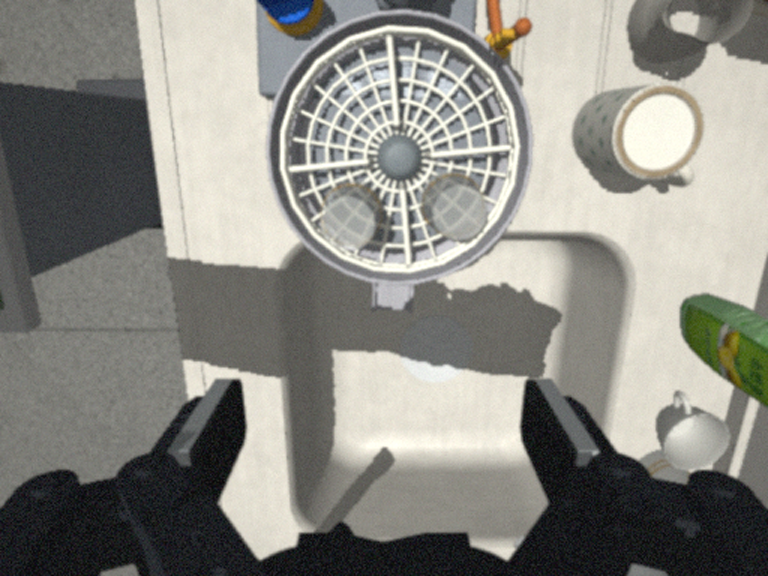

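```bash
cat > crank.py <<'E'
from h import *
import sys,json
def circ(ax,a): return [ax[0]+60*np.cos(a),ax[1]+60*np.sin(a),155]
E
python3 - <<'E'
from crank import *
f=down(0); k=(622.3,234.5)
set_gripper(55); goto([*k,260],f); print(movel([*k,155],f,feed=100,max_force=10))
set_gripper(15,25); print("w",get_grip_width(),get_force(),get_tcp_pos())
ax=(579.4,193.2); a0=np.arctan2(k[1]-ax[1],k[0]-ax[0]); F0=get_force()
for i in range(1,7):
    movel(circ(ax,a0-np.radians(15*i)),feed=60,max_force=40); F=get_force()-F0; a=a0-np.radians(15*i)
    print(i,np.round(F,1),"rad",round(F[0]*np.cos(a)+F[1]*np.sin(a),1),get_tcp_pos().round(1),round(get_grip_width(),1))
p,im,D=shot("scene","s3",2.5,1.8,(180,150,340,280)); print(get_clock(),a0)
E
```

```text
False
w 24.781441333101753 [2.08002472 1.56082829 6.02507664] [622.75896763 234.78142047 155.57080178]
1 [ 0.3 -1.4  0.7] rad -0.4 [632.5 221.8 155.6] 25.1
2 [ 0.5 -1.5 -0.5] rad 0.1 [638.3 207.1 155.6] 25.3
3 [ 1.5 -2.6  0.3] rad 1.5 [640.  191.4 155.6] 25.2
4 [ 0.1 -3.4  0.9] rad 1.0 [637.5 175.8 155.5] 25.0
5 [ 0.6 -4.3  0. ] rad 2.7 [631.2 161.4 155.5] 25.0
6 [ 0.1 -3.9  2.1] rad 2.9 [621.3 149.2 155.5] 25.6
58.9167 0.7663980747960577
```

View pics/s3.png

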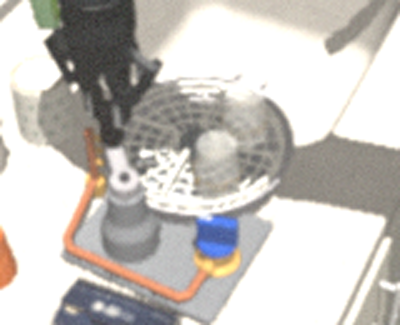

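Run:
```python
from crank import *
ax=(579.4,193.2); a0=0.7663980747960577; mx=0
for i in range(7,50):
    s=movel(circ(ax,a0-np.radians(15*i)),feed=60,max_force=30); F=get_force(); mx=max(mx,np.hypot(F[0],F[1]))
    if s or i%8==0: print(i,s,np.round(F,1),get_tcp_pos().round(1))
    if s: break
print("max",mx,get_clock())
dwell(0.5)
p,im,D=shot("scene","s4",2.5,1.8,(180,150,340,280))
```

```text
8 False [-0.4 -3.   8.3] [593.8 134.4 155.5]
16 False [ 3.6 -1.1  6.3] [522.5 210.  155.5]
24 False [-0.2 -0.2  8.6] [623.1 234.5 155.5]
32 False [-0.3 -2.2  8.7] [593.8 134.3 155.5]
40 False [3.7 0.  8.4] [522.5 210.  155.5]
48 False [ 0.5 -0.4  7.1] [623.1 234.5 155.5]
max 4.663476440073739 76.475
```

View pics/s4.png

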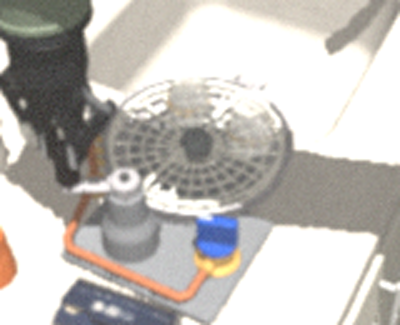

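Release, retreat upwards and check everything.

Run:
```python
from h import *
t=get_tcp_pos(); set_gripper(60); movel([t[0],t[1],280],feed=80)
goto([480,250,380],down(0)); p,im,D=shot("wrist","w11",1.5); X=cloud(p,D); zz=X[...,2]
hsv=cv2.cvtColor(im,cv2.COLOR_BGR2HSV)
m=(hsv[...,0]>105)&(hsv[...,0]<125)&(hsv[...,1]>150)&(zz>76)&(zz<95)&(X[...,1]<220)
print("valve",cv2.minAreaRect(X[m][:,:2].astype(np.float32)))
k=(zz>138)&(zz<170)&(X[...,1]>280)&(X[...,0]<560); print("carton",cv2.minAreaRect(X[k][:,:2].astype(np.float32)))
k=(zz>170)&(zz<185)&(np.hypot(X[...,0]-622,X[...,1]-220)<60); c,r=cv2.minEnclosingCircle(X[k][:,:2].astype(np.float32))
print("knob",c,r,"turned deg",np.degrees(0.7664-np.arctan2(c[1]-193.2,c[0]-579.4)))
goto([560,-20,360],down(0)); p,im,D=shot("wrist","w12",1.5); X=cloud(p,D); zz=X[...,2]
k=((zz>92)&(zz<112)&(np.hypot(X[...,0]-574,X[...,1]-38)<100)).astype(np.uint8)
n,L,S,C=cv2.connectedComponentsWithStats(k)
for i in range(1,n):
    if S[i,4]>200: P=X[L==i]; c,r=cv2.minEnclosingCircle(P[:,:2].astype(np.float32)); print(np.median(P,0),P[:,2].std(),c,r,"dist",np.hypot(c[0]-574,c[1]-38))
print(get_clock())
```

```text
valve ((479.72833251953125, 171.23934936523438), (44.96673583984375, 14.694925308227539), 16.105993270874023)
carton ((487.4121398925781, 363.22723388671875), (107.34297180175781, 58.95092010498047), 3.936439037322998)
knob (631.683837890625, 222.0209197998047) 12.752835273742676 turned deg 15.046193106469014
[ 5.19870486e+02 -1.91190395e-01  1.00406282e+02] 1.2839279762903246 (519.7655029296875, -0.43225568532943726) 23.92960548400879 dist 66.47118886805224
[611.81568993 -14.02259364 100.35529067] 1.4025240058991573 (611.6534423828125, -14.805585861206055) 24.111961364746094 dist 64.8553129775887
81.1333
```

View pics/w12.png

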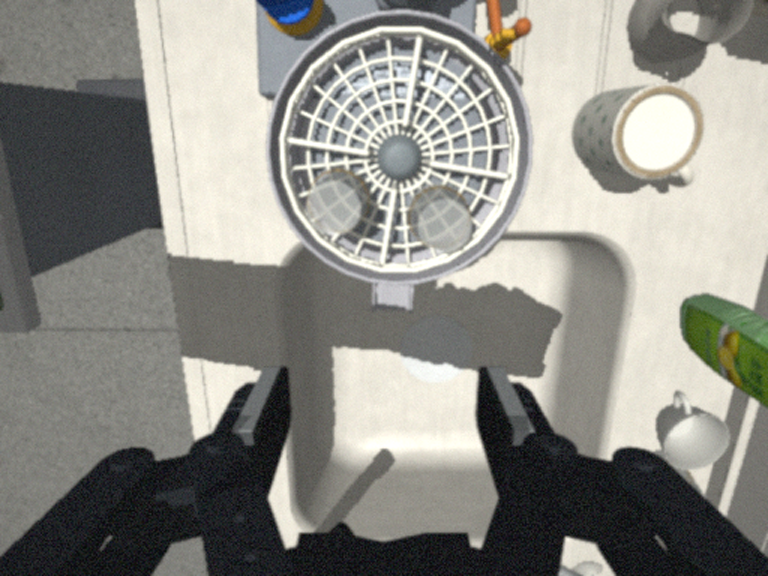

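View pics/w11.png

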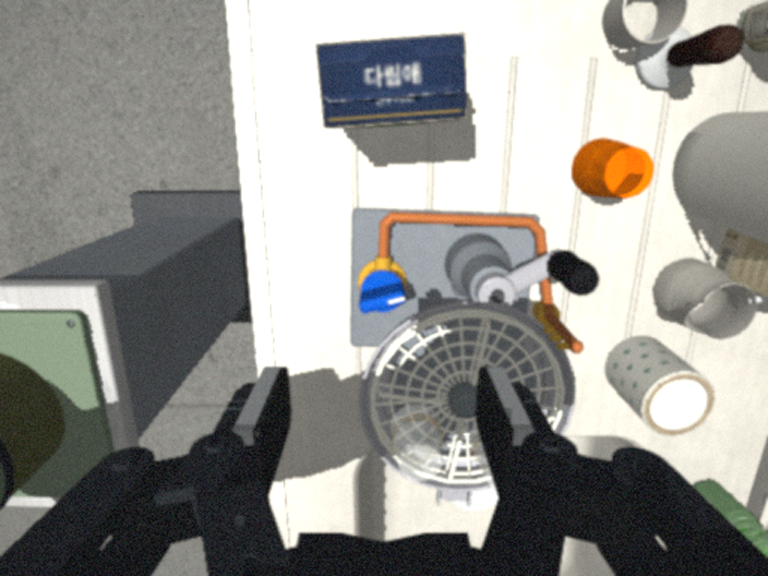

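```bash
python3 -c "
from workcell import *
job_done()"
```

```text
the job is handed in; nothing more can be done
```

The job is done and handed in: both glasses are rinsed and in the rack, at about 81 s on the clock. `job_done()` gives no verdict, so the results below rest on my own camera checks.

**What I did**
1. I moved the carton 75 mm toward the robot and set it down upright.
2. The hidden glass was about 33 mm from where I first saw it, so I measured it again before gripping it. It was still within the 70 mm limit. I don't know whether this was the announced knock or something I caused.
3. I put the hidden glass and the only front-edge glass (right of the rinser) mouth down in separate bays. No other glass stood on the front edge.
4. I put the carton back.
5. I twisted the valve clockwise and let it go. The wrist torque jumped to about 1.3 N m past 1.2 rad, which shows it reached the stop.
6. I cranked two turns plus 15° clockwise. Sideways force stayed under 5 N.

**Last checks**

| Item | Reading |
|---|---|
| Glass tops | 100.4 mm high (about 102 expected), level, 65 and 66 mm from the rack centre |
| Carton | about 1 mm from its start position, same yaw |
| Valve | 16.1° against 15.1° at the start, within measuring noise, so it has sprung back |
| Crank | estimated at 12.7 rad |
| Robot | clear of everything |

No check failed.

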